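# Pack the microscope accessory case

### The job

Pack the microscope's accessories away in the open case: put the LED ring light, the lens barrel (upright, narrow end up), the slide box and the screwdriver each down into the foam recess cut to its shape, lying fully on the recess floor. Set them down gently rather than dropping them. Leave the tape roll and the capped sample vial where they are: they do not belong to the kit.

Things in the scene. Friction and masses are not known exactly. Their poses are not given: they have to be found in the camera images.
- ring_light: LED ring light of the microscope: a black ring, outer diameter 58 mm, hole 34 mm, 24 mm high, lying flat, with a circle of small white LED dots on its top face. Origin: centre of its underside; z up, yaw does not matter.
- lens: Microscope lens barrel (objective), steel with dark grip bands, standing upright, narrow end up, 52 mm high: brass thread 22 mm in diameter up to 6 mm, collar 28 mm to 12 mm, barrel 26 mm from 13 to 36 mm (grip here), then tapering to a nose 18 mm in diameter from 41 mm up. Origin: centre of its underside; z up; yaw does not matter.
- slide_box: Box for microscope slides, closed, black, 80 mm long (its x) by 34 mm wide (its y) by 26 mm high, with a blank white label on top. Lying flat; origin: centre of its underside. It may point either way round.
- screwdriver: Small screwdriver lying flat, 100 mm long along its x. Black handle of 20 x 20 mm square section from x = -50 to +10 mm, z 0 to 20 mm; steel shaft 7 mm thick from x = +10 to +50 mm at z = 10 mm, clear of the table. Origin: under the middle of the whole length, level with the handle's underside (handle's middle at x = -20 mm). May lie either way round.
- foam_ring: Grey foam block, 124 (x) x 84 (y) x 28 mm high, fixed; origin: centre of underside. Large round recess, 74 mm diameter, central, 10 mm deep (floor at z = 18 mm), for the ring light. One of four equal blocks, turned alike, that fill two by two, in any order, a shallow open aluminium case (266 x 186 mm, walls 5 mm, rim 36 mm above the table, 3 mm above the blocks' tops).
- foam_lens: Grey foam block, 124 (x) x 84 (y) x 28 mm high, fixed; origin: centre of underside. Small round recess, 46 mm diameter, central, 14 mm deep (floor at z = 14 mm), for the lens to stand in. One of four equal blocks, turned alike, that fill two by two, in any order, a shallow open aluminium case (266 x 186 mm, walls 5 mm, rim 36 mm above the table, 3 mm above the blocks' tops).
- foam_slidebox: Grey foam block, 124 (x) x 84 (y) x 28 mm high, fixed; origin: centre of underside. Short wide rectangular recess, 96 (x) x 50 (y) mm, central, 12 mm deep (floor at z = 16 mm), for the slide box. One of four equal blocks, turned alike, that fill two by two, in any order, a shallow open aluminium case (266 x 186 mm, walls 5 mm, rim 36 mm above the table, 3 mm above the blocks' tops).
- foam_driver: Grey foam block, 124 (x) x 84 (y) x 28 mm high, fixed; origin: centre of underside. Long narrow rectangular recess, 116 (x) x 36 (y) mm, central, 8 mm deep (floor at z = 20 mm), for the screwdriver. One of four equal blocks, turned alike, that fill two by two, in any order, a shallow open aluminium case (266 x 186 mm, walls 5 mm, rim 36 mm above the table, 3 mm above the blocks' tops).
- tape_roll: Does not belong to the kit: a roll of paper tape, a pale ring of 60 mm outer diameter, hole 26 mm, 19 mm high, no LEDs, lying flat and loose. Origin: centre of its underside.
- vial: Does not belong to the kit: a capped amber glass sample vial with a label, 28 mm in diameter, 52 mm high, standing upright and loose. Origin: centre of its underside.
Not all that is in view belongs to the job. What is shaped like the slide_box but blue is not meant. Leave any pink look-alike of the screwdriver alone.

How it is judged:
By the outcome, as a careful person would: the job done as asked, in the order asked, and still so for the second after the job is handed in, with the robot touching nothing.
It also fails if it takes over 102 s, if anything falls off the work surface, if the arm or the gripper's body presses on something with over 40 N, if the wrist force passes 120 N, or if a joint passes its speed limit or range.

### The arm

A 7-joint arm with a two-finger parallel gripper is mounted at the origin on the work surface. World frame = base frame: x ahead of the robot, y to its left, z up, the work surface at z = 0. Lengths are in m, angles in rad, forces in N, time in s.
With the tool pointing down it reaches from about 0.425 to 0.8 m from the base axis. Payload 8.3 kg.
Tool frame: the origin (TCP) lies between the finger pads; the fingertips stand ctrl.finger_overhang ahead of it and the grasp point (between the pads) lies 2 mm behind it (ctrl.finger_overhang is the distance from the TCP to the fingertips, in m); z points along the fingers, y is the line along which they close (so a half turn about z gives the same grasp; the last joint's range is limited). The gripper opens to 85 mm and grips with 20 to 120 N. Pads are 22 mm wide; open, the fingers measure 114 mm over their backs; the gripper's body (76 mm by 85 mm) begins 54 mm behind the grasp point. The pads swing forward as they close: fully open they stand 13 mm farther back than shut.
Start: joints at [-1.192, 0.383, 0.016, 1.37, -0.006, 1.388, -0.046], TCP at [0.267, 0.565, 0.248] pointing down, gripper open.
Joint ranges: [-2.95, 2.95], [-0.25, 2.06], [-1.52, 1.56], [0.18, 2.33], [-1.44, 4.58], [0.02, 2.06], [-3.01, 3.01]. Speed limits (rad/s): [2.39, 2.39, 3.01, 3.01, 3.14, 3.14, 3.14].

### API

Orientations are given as [roll, pitch, yaw] about the fixed x, y, z axes, in that order (R = Rz(yaw) Ry(pitch) Rx(roll)).
In Python, from station import ctrl gives the robot as it stands. Calls block until the motion is done:
- ctrl.goto(position, orientation): joint-space move of the TCP to a pose.
- ctrl.move_straight(position, orientation=None, rate=0.15, until_force=None): straight line of the TCP; orientation=None keeps the orientation; rate is the mean speed in m/s. With until_force (N) it stops when the force on the tool has changed by that much, and returns True; else False.
- ctrl.set_joints(angles): joint-space move.
- ctrl.gripper_to(opening, squeeze=None): opening from 0.0 (shut) to 1.0 (fully open); squeeze is the grip in N (None keeps the last); returns when the fingers have stopped.
- ctrl.pause(seconds).
- ctrl.ik(position, orientation): joint angles nearest the present ones, or None.
- ctrl.snapshot(name): name is "scene" or "top" or "wrist"; returns (picture, depth): 384x512x3 uint8, blue, green, red; 384x512 float32, m along the optical axis (not along the pixel's ray), 0 where there is no reading.
- ctrl.get_calibration(name): a dict with "mtx" (3x3 intrinsics, pixels), "rvec" (rotation vector, rad) and "tvec" (3), from world to camera coordinates, as OpenCV has them. Camera axes: x right, y down, z forward; pixel columns grow to the right and rows downward; lengths in m; the calibration is good to about 2 mm. A picture is of the moment at which its call begins: read the wrist's pose just before it. get_calibration takes no time and is no camera call; for the wrist camera it gives the pose at the moment of the call.
A pose or a line that the arm cannot do raises ctrl.Unreachable and nothing moves.
- ctrl.close_job(): hands the job in; it is judged then, once.
Trained networks look in the newest picture that a camera, given by its name, has taken for a name from the list of things; names that differ only in an ending like _2 or _b are one class to them, and where a whole thing is asked for, a point or a joint stands for the part that bears it (a point fixed in the world has none). Each returns a list of dicts, best first, with "score" (0 to 1); they miss things now and then, are a little off and sometimes report something else, mostly with a low value. They report only what shows in the picture. A call takes as long as a camera call. They do not tell look-alikes from the thing itself.
- ctrl.look_for(camera, label): "pixel" ([column, row] in pixels, amid what is visible of it).
Readings, each from a call of its own:
- ctrl.read_clock(): time.
- ctrl.read_qpos(): joint angles.
- ctrl.read_qvel(): joint speeds.
- ctrl.read_tau(): joint torques, N m.
- ctrl.read_position(): TCP position.
- ctrl.read_tool_rot(): TCP orientation.
- ctrl.read_wrist_force(): force on the tool from outside, world axes, zero at the start.
- ctrl.read_wrist_torque(): the same for the moment, N m.
- ctrl.read_grip_width(): opening from 0.0 (shut) to 1.0 (fully open).
- ctrl.read_finger_force(): force on a finger pad.
Only numpy, scipy, OpenCV 4.12 (cv2) and the standard library are available. Lean on these libraries where they do the work, as an engineer would, in place of code of your own. Each camera call takes 0.05 s, during which the arm holds its last target. There are 200 camera calls.

## Working session

There is one attempt and no reset: what is moved stays moved. The work goes in short steps, each a Python script; the robot and the scene stay as the last script left them, time stands still between calls to the robot, and variables do not carry over. Pictures are saved under pics/ and viewed, at most 14 in all, crops included, and the job is handed in when it is done.

```bash
mkdir -p pics; python3 - <<'E'
from station import ctrl
import cv2,numpy as np
for n in("scene","top"):
    p,d=ctrl.snapshot(n); cv2.imwrite(f"pics/{n}0.png",p); np.save(f"{n}0.npy",d)
    c=ctrl.get_calibration(n); print(n,c)
    for l in["ring_light","lens","slide_box","screwdriver","foam_ring","foam_lens","foam_slidebox","foam_driver","tape_roll","vial"]:
        print(l,[(np.round(r["pixel"]).tolist(),round(r["score"],2)) for r in ctrl.look_for(n,l)[:4]])
print(ctrl.finger_overhang,ctrl.read_clock(),ctrl.read_tool_rot())
a=cv2.imread("pics/top0.png"); cv2.imwrite("pics/top0b.png",cv2.resize(a,(800,600),interpolation=cv2.INTER_CUBIC))
E
```

```text
scene {'mtx': array([[403.11843715,   0.        , 253.07201896],
       [  0.        , 403.11843715, 191.6754426 ],
       [  0.        ,   0.        ,   1.        ]]), 'rvec': array([ 1.19344978,  2.22457529, -1.02965459]), 'tvec': array([ 0.26027371, -0.17988633,  1.30493336])}
ring_light [([167.0, 207.0], 0.71)]
lens [([208.0, 233.0], 0.47)]
slide_box [([195.0, 179.0], 0.89), ([184.0, 143.0], 0.87)]
screwdriver [([399.0, 207.0], 0.58), ([242.0, 193.0], 0.56), ([116.0, 187.0], 0.47)]
foam_ring [([348.0, 244.0], 0.74)]
foam_lens [([311.0, 235.0], 0.94)]
foam_slidebox [([338.0, 285.0], 0.83)]
foam_driver [([297.0, 274.0], 0.58)]
tape_roll [([160.0, 167.0], 0.71)]
vial [([117.0, 187.0], 0.54)]
top {'mtx': array([[460.87768565,   0.        , 259.42053728],
       [  0.        , 460.87768565, 196.20667852],
       [  0.        ,   0.        ,   1.        ]]), 'rvec': array([ 2.18293166, -2.18105978,  0.09722185]), 'tvec': array([-0.03500502,  0.43982428,  1.08753909])}
ring_light [([328.0, 140.0], 0.67)]
lens []
slide_box [([338.0, 200.0], 0.94), ([391.0, 253.0], 0.76)]
screwdriver [([129.0, 287.0], 0.73), ([270.0, 210.0], 0.58)]
foam_ring [([148.0, 198.0], 0.83)]
foam_lens []
foam_slidebox [([135.0, 146.0], 0.55)]
foam_driver [([176.0, 138.0], 0.87)]
tape_roll [([386.0, 193.0], 0.64)]
vial [([390.0, 138.0], 0.71)]
0.017 1.1 [-3.14151460e+00 -4.41965789e-05  2.69986631e+00]
```

View pics/top0b.png

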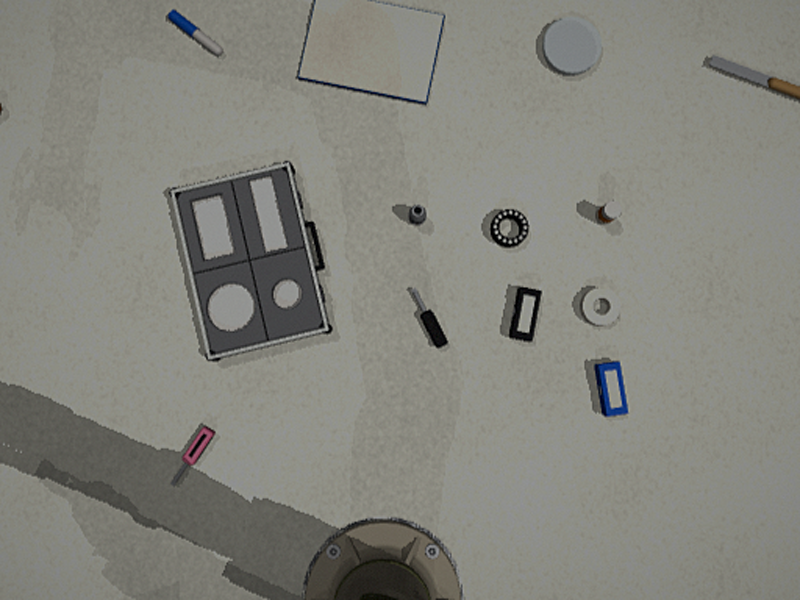

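View pics/scene0.png

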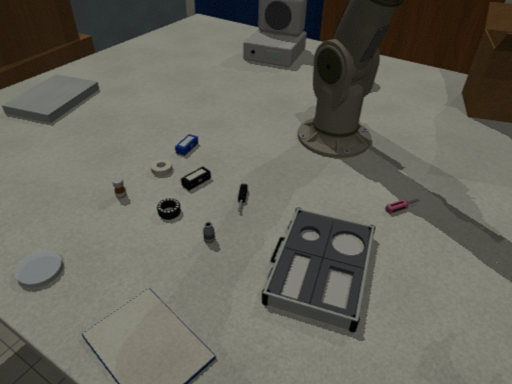

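Candidates (800x600 top picture):
- **Ring light:** black ring with LEDs at (510,228), against the pale tape roll at (601,306).
- **Lens:** steel at (417,213), against the amber vial at (607,212).
- **Slide box:** black at (525,314), against the blue one at (611,388).
- **Screwdriver:** black at (430,318), against the pink one at (197,445).

The case holds slidebox (212,227), driver (268,213), ring (231,307) and lens (287,293). I choose the black ring, the steel barrel, the black box and the black screwdriver. Next I check them close up with the wrist camera.

```bash
cat > h.py <<'E'
from station import ctrl
import cv2,numpy as np
def cal(n):
    c=ctrl.get_calibration(n); return c["mtx"],cv2.Rodrigues(c["rvec"])[0],np.ravel(c["tvec"])
def plane(px,z,C):
    K,R,t=C; px=np.atleast_2d(px).astype(float)
    r=np.c_[px,np.ones(len(px))]@np.linalg.inv(K).T@R; o=-R.T@t
    return o+r*((z-o[2])/r[:,2])[:,None]
def snap(name):
    C=cal("wrist"); p,d=ctrl.snapshot("wrist"); cv2.imwrite(f"pics/{name}.png",p)
    np.savez(f"{name}.npz",d=d,K=C[0],R=C[1],t=C[2]); return p,d,C
E
python3 - <<'E'
from h import *
C=cal("top")
P={"ring":(510,228,.024),"lens":(417,213,.05),"box":(525,314,.026),"sd":(430,318,.02),"tape":(601,306,.019),"vial":(607,212,.05),"blue":(611,388,.026),"Fbox":(212,227,.022),"Fdrv":(268,213,.022),"Fring":(231,307,.022),"Flens":(287,293,.02),"base":(385,590,.1)}
for k,(u,v,z) in P.items():
    p=plane([u*.64,v*.64],z,C)[0]; print(k,p.round(3),np.hypot(*p[:2]).round(3))
C=cal("wrist"); print(C, -C[1].T@C[2])
E
```

```text
ring [ 0.561 -0.196  0.024] 0.594
lens [ 0.579 -0.052  0.05 ] 0.581
box [ 0.428 -0.217  0.026] 0.48
sd [ 0.422 -0.072  0.02 ] 0.428
tape [ 0.441 -0.335  0.019] 0.554
vial [ 0.581 -0.339  0.05 ] 0.673
blue [ 0.316 -0.346  0.026] 0.468
Fbox [0.562 0.264 0.022] 0.621
Fdrv [0.584 0.178 0.022] 0.611
Fring [0.439 0.232 0.022] 0.496
Flens [0.46  0.147 0.02 ] 0.483
base [ 0.042 -0.006  0.1  ] 0.042
(array([[331.14785083,   0.        , 251.75945874],
       [  0.        , 331.14785083, 199.84934395],
       [  0.        ,   0.        ,   1.        ]]), array([[ 4.27697398e-01,  9.03921702e-01, -7.02033740e-04],
       [ 8.62029541e-01, -4.07641862e-01,  3.01219492e-01],
       [ 2.71992658e-01, -1.29435967e-01, -9.53554573e-01]]), array([-0.62463124, -0.03839626,  0.37984761])) [0.1969361  0.59813175 0.37333262]
```

```bash
python3 - <<'E'
from h import *
for n,p in(("wcase",[.48,.2,.27]),("wobj",[.47,-.13,.27])):
    ctrl.goto(p,[np.pi,0,np.pi]); ctrl.pause(.2)
    pic,d,C=snap(n); print(n,ctrl.read_qpos().round(2),ctrl.read_clock(),ctrl.read_position().round(3))
a=np.vstack([cv2.imread("pics/wcase.png"),cv2.imread("pics/wobj.png")])
cv2.imwrite("pics/w1.png",a[:384]);cv2.imwrite("pics/w2.png",a[384:])
E
```

```text
wcase [-0.66  0.14  0.23  1.63 -0.03  1.37  1.14] 2.9083 [0.48  0.201 0.27 ]
wobj [-0.31  0.07  0.54  1.72 -0.04  1.36  1.81] 4.4083 [ 0.47  -0.129  0.27 ]
```

View pics/wcase.png

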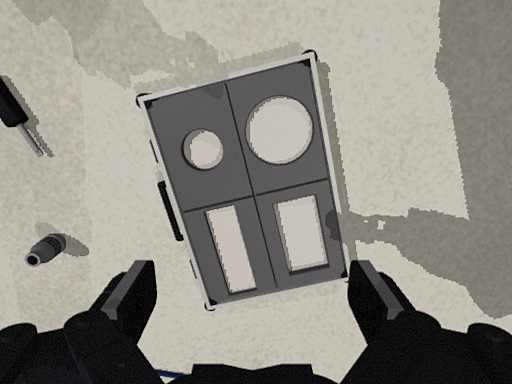

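View pics/wobj.png

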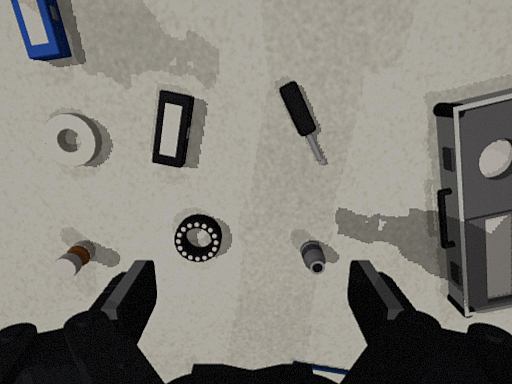

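```bash
cat > meas.py <<'E'
from h import *
def load(n):
    f=np.load(n+".npz"); d=f["d"]; C=(f["K"],f["R"],f["t"])
    v,u=np.mgrid[:384,:512]; K,R,t=C
    Pc=np.stack([(u-K[0,2])/K[0,0]*d,(v-K[1,2])/K[1,1]*d,d],-1)
    W=(Pc-t)@R; W[d==0]=np.nan; return W,C
if __name__=="__main__":
    W,C=load("wcase")
    z=W[...,2]
    for n,px in(("table",(100,150)),("foam",(238,215)),("Fring",(280,130)),("Fbox",(302,235))): print(n,np.nanmedian(z[px[1]-4:px[1]+4,px[0]-4:px[0]+4]).round(4))
    m=cv2.medianBlur(((z<.0245)).astype(np.uint8),3)
    nlab,lab,st,_=cv2.connectedComponentsWithStats(m)
    for n,px in(("Fring",(280,130)),("Flens",(205,149)),("Fbox",(302,235)),("Fdrv",(232,250))):
        l=lab[px[1],px[0]]; c=max(cv2.findContours((lab==l).astype(np.uint8),0,2)[0],key=cv2.contourArea)[:,0]
        q=plane(c,.028,C)[:,:2]; r=cv2.minAreaRect((q*1e3).astype(np.float32)); print(n,st[l][4],np.round(r[0],1),np.round(r[1],1),round(r[2],1))
    W,C=load("wobj"); z=W[...,2]
    for n,(x,y) in dict(ring=(.561,-.196),lens=(.579,-.052),box=(.428,-.217),sd=(.422,-.072),tape=(.441,-.335),vial=(.581,-.339)).items():
        near=(np.hypot(W[...,0]-x,W[...,1]-y)<(.065 if n in("box","sd") else .045))&(z>.006)
        zt=np.nanpercentile(z[near],97); top=near&(z>zt-(.004 if n!="sd" else .015))
        pts=W[top][:,:2]*1e3; r=cv2.minAreaRect(pts.astype(np.float32))
        print(n,round(zt,4),top.sum(),"mean",pts.mean(0).round(1),"rect",np.round(r[0],1),np.round(r[1],1),round(r[2],1))
E
python3 meas.py
```

```text
table -0.0007
foam 0.0315
Fring 0.023
Fbox 0.0207
Fring 3564 [438.3 229.8] [71.9 72.4] 47.4
Flens 1277 [458.6 145.8] [43.2 44.4] 0.1
Fbox 2939 [561.7 260.2] [93.3 49.6] 13.7
Fdrv 56526 [573.1 321.3] [433.3 485.3] 0.6
ring 0.0247 1007 mean [ 561.8 -195.9] rect [ 562.6 -195.9] [56.6 56. ] 64.2
lens 0.0521 183 mean [582.2 -53.2] rect [582.8 -53.1] [17.5 17.2] 2.5
box 0.3349 1137 mean [ 453.3 -163.4] rect [ 456.7 -172.8] [ 7.  33.6] 13.8
sd 0.3363 5291 mean [456.  -93.8] rect [458.8 -92.4] [66.2 14.6] 81.1
tape 0.0197 1802 mean [ 440.5 -335.1] rect [ 440.9 -335.4] [58.8 58.5] 88.8
vial 0.0524 383 mean [ 584.2 -346.4] rect [ 584.3 -346.7] [25.8 25.5] 84.3
```

```bash
cat > m2.py <<'E'
from meas import *
def ax(q):
    r=cv2.minAreaRect((q*1e3).astype(np.float32)); b=cv2.boxPoints(r); e=b[1]-b[0],b[2]-b[1]
    L=max(e,key=np.linalg.norm); return np.round(r[0],1),np.round(sorted(r[1]),1),np.degrees(np.arctan2(L[1],L[0])).round(1)%180
W,C=load("wcase"); z=W[...,2]
cc=[]
for n,px,th in(("Fring",(280,130),.028),("Flens",(205,149),.028),("Fbox",(302,235),.028),("Fdrv",(232,250),.0285)):
    nl,lab=cv2.connectedComponents(cv2.morphologyEx((z<th).astype(np.uint8),cv2.MORPH_OPEN,np.ones((5,5))))
    l=lab[px[1],px[0]]; c=max(cv2.findContours((lab==l).astype(np.uint8),0,2)[0],key=cv2.contourArea)[:,0]
    q=plane(c,.0325,C)[:,:2]; print(n,*ax(q),np.nanmedian(z[lab==l])); cc.append(ax(q)[0])
r,l,b,d=cc
for a,e in((r,b),(l,d),(r,l),(b,d)): v=e-a; print(np.linalg.norm(v).round(1),np.degrees(np.arctan2(v[1],v[0])).round(1))
W,C=load("wobj"); z=W[...,2]
for n,(x,y),lo in(("box",(.428,-.217),.021),("sd",(.422,-.072),.015),("sdall",(.422,-.072),.007)):
    m=(np.hypot(W[...,0]-x,W[...,1]-y)<.075)&(z>lo)&(z<.05); print(n,*ax(W[m][:,:2]),W[m][:,:2].mean(0),np.nanmax(z[m]))
E
python3 m2.py
```

```text
Fring [438.1 230.2] [70.9 71.2] 90.1 0.023007963284286687
Flens [458.7 146.2] [43.6 43.8] 43.0 0.019102723395905526
Fbox [560.7 259.9] [49.4 94. ] 13.8 0.02073562198024347
Fdrv [581.2 175.8] [ 35.7 113.9] 13.7 0.024722680760368244
126.1 13.6
126.0 13.6
86.5 -76.2
86.6 -76.3
box [ 429.  -218.6] [34.6 80.2] 168.8 [ 0.42755248 -0.21783788] 0.02911298848575433
sd [406.5 -78.4] [20.1 59.6] 26.9 [ 0.40573407 -0.07900876] 0.02157954892547231
sdall [424.5 -69.5] [20.9 99.8] 26.4 [ 0.41335526 -0.07544989] 0.02157954892547231
```

```bash
cat >> h.py <<'E'
def ori(closing_deg,pos):
    q0=ctrl.read_qpos(); best=None
    for k in(90,270):
        y=np.radians((closing_deg+k+180)%360-180); q=ctrl.ik(pos,[np.pi,0,y])
        if q is not None and (best is None or abs(q-q0).max()<best[0]): best=(abs(np.array(q)-q0).max(),[np.pi,0,y])
    return best and best[1]
E
python3 - <<'E'
from h import *
for n,p,a in(("sd",[.4209,-.0713,.03],116.7),("sd2",[.417,-.0733,.03],116.7),("sdhi",[.4209,-.0713,.12],116.7),("box",[.429,-.2186,.03],78.8),("ring",[.5626,-.1959,.03],13.65),("Fring",[.438,.230,.06],13.65),("Flens",[.4587,.146,.06],13.65),("Fbox",[.5607,.26,.06],103.65),("Fdrv",[.5773,.175,.06],103.65),("Fringhi",[.438,.230,.15],13.65)): print(n,ori(a,p))
p=[.5,-.12]; ctrl.goto(p+[.08],[np.pi,0,np.pi])
for o in(.8,.45):
    ctrl.gripper_to(o,30); ctrl.pause(.2)
    ctrl.move_straight(p+[.035],rate=.15)
    h=ctrl.move_straight(p+[.0],rate=.03,until_force=4); print(o,ctrl.read_grip_width(),h,ctrl.read_position().round(4),ctrl.read_wrist_force().round(1))
    ctrl.move_straight(p+[.06])
print(ctrl.read_clock())
E
```

```text
sd [3.141592653589793, 0, np.float64(-2.6755897433073073)]
sd2 [3.141592653589793, 0, np.float64(-2.6755897433073073)]
sdhi [3.141592653589793, 0, np.float64(-2.6755897433073073)]
box [3.141592653589793, 0, np.float64(2.9461157773664284)]
ring [3.141592653589793, 0, np.float64(1.8090337696921222)]
Fring [3.141592653589793, 0, np.float64(-1.332558883897671)]
Flens [3.141592653589793, 0, np.float64(-1.332558883897671)]
Fbox [3.141592653589793, 0, np.float64(-2.9033552106925677)]
Fdrv [3.141592653589793, 0, np.float64(-2.9033552106925677)]
Fringhi [3.141592653589793, 0, np.float64(-1.332558883897671)]
0.8 0.8008862336875681 True [ 0.4998 -0.12    0.0099] [-2.3  0.8  9.6]
0.45 0.4469388972007165 True [ 0.5    -0.12    0.0158] [-2.2  0.5  8.9]
9.5417
```

```bash
cat >> h.py <<'E'
def pick(xy,a,z,op,squeeze=40):
    xy=list(xy); o=ori(a,xy+[z]); ctrl.gripper_to(op,squeeze)
    ctrl.goto(xy+[.14],o); ctrl.move_straight(xy+[z+.03],rate=.15)
    h=ctrl.move_straight(xy+[z],rate=.05,until_force=10)
    ctrl.gripper_to(0,squeeze); w=ctrl.read_grip_width()
    ctrl.move_straight(xy+[.15],rate=.12)
    print("pick",h,"w",w,"w lifted",ctrl.read_grip_width(),ctrl.read_finger_force(),ctrl.read_clock())
def place(xy,a,z,dop=.12):
    xy=list(xy); o=ori(a,xy+[z]); ctrl.goto(xy+[.15],o); ctrl.pause(.2)
    ctrl.move_straight(xy+[z+.012],rate=.12); ctrl.pause(.2)
    h=ctrl.move_straight(xy+[z-.003],rate=.015,until_force=3); p=ctrl.read_position()
    w=ctrl.read_grip_width(); ctrl.gripper_to(w+dop); ctrl.pause(.2)
    ctrl.move_straight(xy+[.15],rate=.1)
    print("place",h,p.round(4),"target z",z,"w",w,ctrl.read_clock())
E
python3 - <<'E'
from h import *
pick([.5626,-.1959],13.65,.025,.85); place([.4381,.2302],13.65,.048)
pick([.5828,-.0531],13.65,.033,.6); place([.4587,.1462],13.65,.052)
ctrl.goto([.48,.2,.27],[np.pi,0,np.pi]); ctrl.pause(.2); snap("c2"); print(ctrl.read_clock())
E
```

```text
pick False w 0.6192795968767542 w lifted 0.6158924671165836 41.8851815443486 13.9833
place True [0.438  0.2302 0.0486] target z 0.048 w 0.6166014317501203 19.2833
pick False w 0.28927955460246213 w lifted 0.286552861490838 39.265810784418136 23.6583
place True [0.4586 0.1462 0.0524] target z 0.052 w 0.2863127398332366 28.2
29.525
```

View pics/c2.png

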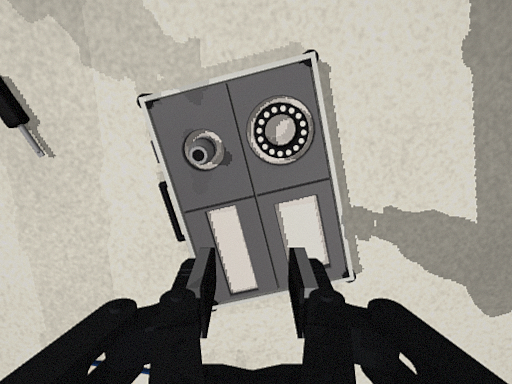

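The ring light (280,130) and the lens (200,150) sit in their recesses, centred and level. The box and screwdriver are next.

```bash
python3 - <<'E'
from h import *
pick([.429,-.2186],78.8,.0305,.62); place([.5607,.2599],103.65,.0515)
c=np.array([.4245,-.0695]); a=np.radians(26.7); u=lambda t:np.array([np.cos(t),np.sin(t)])
pick(c-.005*u(a),116.7,.027,.5,50); place(np.array([.5812,.1758])-.005*u(np.radians(13.65)),103.65,.052)
ctrl.goto([.47,.2,.27],[np.pi,0,np.pi]); ctrl.gripper_to(1.0); ctrl.pause(.2); snap("c3"); print(ctrl.read_clock())
from meas import load
W,C=load("c3"); z=W[...,2]
for n,(x,y),r in(("ring",(.438,.230),.035),("lens",(.4587,.146),.03),("box",(.5607,.26),.055),("sd",(.5812,.1758),.055)):
    m=(np.hypot(W[...,0]-x,W[...,1]-y)<r)&(z>.0375)&(z<.08); P=W[m]
    A=np.c_[P[:,:2]-P[:,:2].mean(0),np.ones(len(P))]; top=P[:,2]>np.percentile(P[:,2],95)-.004
    s=np.linalg.lstsq(A[top],P[top,2],rcond=None)[0]; q=cv2.minAreaRect((P[top][:,:2]*1e3).astype(np.float32))
    print(n,m.sum(),"ztop",np.percentile(P[:,2],95).round(4),"slope deg",np.degrees(s[:2]).round(1),np.round(q[0],1),np.round(q[1],1),round(q[2],1))
E
```

```text
pick False w 0.38177594190651915 w lifted 0.3843640806810554 39.74542021751404 34.3583
place True [0.5606 0.2599 0.0521] target z 0.0515 w 0.3847318312869997 39.775
pick False w 0.2160313196646228 w lifted 0.21717849294227534 48.85013937950134 44.3
place True [0.5763 0.1746 0.0525] target z 0.052 w 0.21193265245521517 49.025
50.5583
ring 1599 ztop 0.0477 slope deg [0.  0.2] [436.7 229.4] [56.3 56.4] 37.3
lens 556 ztop 0.0714 slope deg [ 0.9 -0.9] [457.4 146.5] [17.2 17.3] 24.3
box 1916 ztop 0.0474 slope deg [ 0.2 -0.1] [559.7 259.5] [79.8 33.7] 13.7
sd 850 ztop 0.0453 slope deg [ 0.6 -1.4] [560.4 171. ] [58.9 19.6] 13.2
```

View pics/c3.png

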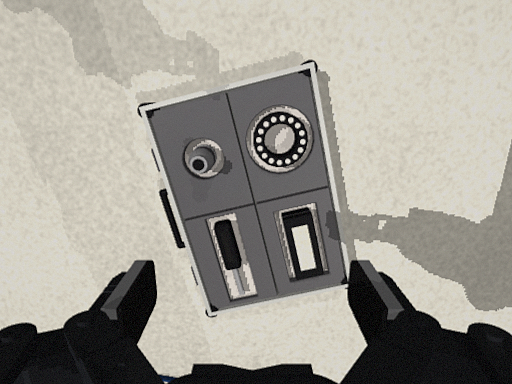

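All four lie flat in their recesses: lens (200,160), ring (280,138), screwdriver (230,255) and box (302,243). Their tops are at the expected heights (47, 71, 47 and 45 mm). The tape roll and vial were not approached.

```bash
python3 -c "
from station import ctrl
print(ctrl.close_job())"
```

```text
the job is handed in; nothing more can be done
None
```

The ring light, lens, slide box and screwdriver are each flat in their own foam recess, checked in a last close-up, and the job was handed in at about 51 s; I did not touch the tape roll, the vial or the look-alikes.

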